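# Hang the bell on the display carousel's empty hook

### The arm

A 7-joint arm with a two-finger parallel gripper is mounted at the origin on the work surface. World frame = base frame: x ahead of the robot, y to its left, z up, the work surface at z = 0. Lengths are in m, angles in rad, forces in N, time in s.
With the tool pointing down it reaches from about 0.4 to 0.85 m from the base axis. Payload 10.4 kg.
Tool frame: the origin (TCP) lies midway between the tips of the shut fingers; the grasp point (between the pads) lies 19 mm behind it; z points along the fingers, y is the line along which they close (so a half turn about z gives the same grasp; the last joint's range is limited). The gripper opens to 87 mm and grips with 3 to 60 N. Pads are 19 mm wide; open, the fingers measure 117 mm over their backs; the gripper's body (75 mm by 190 mm) begins 51 mm behind the grasp point.
Start: joints at [1.209, 0.332, -0.065, 1.46, 0.022, 1.35, -0.088], TCP at [0.208, -0.589, 0.223] pointing down, gripper open.
Joint ranges: [-2.6, 2.6], [-0.5, 2.12], [-1.47, 1.34], [0.16, 2.42], [-1.27, 4.41], [0.06, 2.06], [-2.6, 2.6]. Speed limits (rad/s): [2.22, 2.22, 2.79, 2.79, 3.14, 3.14, 3.14].

### API

Orientations are given as a unit quaternion [x, y, z, w].
In Python, from bench import sensors, eyes, order gives the robot as it stands.
- The arm moves only by the tool arm_command, never from a script. Its argument "steps" is a list of rows, each an object with "rot": the turn, a rotation vector about the world's x, y, z in degrees, a list of three; "slide": the shift along the world's x, y, z in m, a list of three; "grip": the opening, from 0 (shut) to 1 (fully open). A call has exactly 8 rows; each row shifts and turns the commanded pose from where the row before left it; what a row does not reach is not made up. A row lasts 1/8 s, in which the tool goes at most 62.5 mm and 10.7 degrees, less where a joint would pass 70% of its speed; a pose out of reach is approached as far as the arm can. A call with a gripper value outside its range is refused whole. The fingers move at their own pace and stop on an object; "newtons" is the grip in N (left out, the last holds). Time passes only in rows, so rows that do not move let the fingers close, or fill a call up. It gives the time, the measured TCP pose, the force, the opening and the grip force at its end, in the units of the state.
- sensors.read_state(): the state, without advancing time (a new reading comes with each control period).
- eyes.camera(name): name is "side" or "top" or "wrist"; returns a dict with "pixels" (480x640x3 uint8, red, green, blue), "intrinsics" (3x3 intrinsics, pixels), "pose" (4x4, takes a point from camera to world coordinates). Camera axes: x right, y down, z forward; pixel columns grow to the right and rows downward; lengths in m; the calibration is good to about 2 mm. The wrist camera is an equidistant fisheye: a pixel r from the principal point sees the ray r / f radians off the axis. A picture is of the moment at which its call begins. There is no depth.
- order.close_job(): hands the job in; it is judged then, once.
Trained networks look in a picture, given as the dict that the camera call returned (one of the last four; its "shot" number tells which), for a name from the list of things; names that differ only in an ending like _2 or _b are one class to them, and where a whole thing is asked for, a point or a joint stands for the part that bears it (a point fixed in the world has none). Each returns a list of dicts, best first, with "conf" (0 to 1); they miss things now and then, are a little off and sometimes report something else, mostly with a low value. They report only what shows in the picture. A call takes as long as a camera call. They do not tell look-alikes from the thing itself.
- eyes.look_for(name, picture): "bbox" ([left, top, right, bottom] in pixels, round what is visible of it).
The state is a dict: "time": time; "joint_positions": joint angles; "joint_vel": joint speeds; "joint_torque": joint torques, N m; "ee_pos": TCP position; "eef_rot": TCP orientation; "ft_force": force on the tool from outside, world axes, zero at the start; "torque": the same for the moment, N m; "width": finger opening in m; "grip_force": force on a finger pad.
Only numpy, scipy, OpenCV 4.12 (cv2) and the standard library are available. Lean on these libraries where they do the work, as an engineer would, in place of code of your own. Each camera call takes 0.05 s, during which the arm holds its last target. There are 200 camera calls.

### The job

Turn the rotating display stand on the shop counter until its one empty hook is at the front, on the side of the foot that bears the brass card holder (the side towards the robot). Then hang the brass hand bell upright on that hook by its open loop, let go, and leave it hanging still at the front, without knocking or shifting the other wares on the counter.

Things in the scene. Friction and masses are not known exactly. Their poses are not given: they have to be found in the camera images.
- stand: Fixed foot of the display stand, a dark wooden plate 170 x 170 x 16 mm. Origin at the centre of its underside, on the turning axis; z up; its own -x is the front, where a small brass card holder (60 mm wide, 22 mm tall) stands on the plate's edge, roughly facing the robot.
- rotor (a joint): Turning angle (rad) of the 20 mm post with its four steel arms at right angles, 180 mm up; grows counterclockwise from above. At 0 or any whole turn the empty hook points to the foot's front (-x). Turns past a full turn either way at about 0.08 N m and stays where left. The other arms carry fixed wares (lantern, copper pan, white cup) 105 mm out, 72 mm wide at most, down to 40 mm up.
- knob (a point): Round dark wooden knob on top of the post, 40 mm in diameter, 36 mm tall (215 to 251 mm above the counter); it turns with the hooks. This point is its middle: on the axis, 233 mm above the counter. Grip it to turn the stand.
- hook_seat (a point): Point on the empty arm's centre line, 105 mm from the axis and 180 mm above the counter, where the loop should rest. The arm is a level round bar 8 mm thick, straight from the post to 125 mm from the axis, then bent up. Axes turn with the hook: -x points outward to the tip, z up.
- hook_tip (a point): Centre of the round upturned end of the empty hook, 133 mm from the axis and 196 mm above the counter; the end's highest point is at 200 mm. Axes as hook_seat.
- bell: Brass hand bell, 152 mm tall, 170 to 340 g, upright and loose on the counter. Cup 60 mm wide at the foot, narrowing to 55 mm up; then a loop of 7 mm bar, 47 mm wide, in the bell's y-z plane (open along its x), from 50 to 110 mm up; then a square dark wooden grip, 16 x 16 mm, sides along x and y, from 108 to 153 mm. Origin at the centre of the underside, z up.
- bell_eye (a point): Centre of the loop's opening, on the bell's axis 80 mm above its underside. The opening is 33 mm wide (along the bell's y) and 45 mm tall, its top slightly peaked; hanging, this point is about 18.5 mm below the arm's centre line. Axes as the bell's.
- cup: White cup without handle, 64 mm wide, 60 mm tall, loose. Origin under its centre.
- tin: Green tin, 64 mm wide, 75 mm tall, loose. Origin under its centre.
- candlestick: Brass candlestick, foot 72 mm wide, 95 mm tall, loose. Origin under its centre.
- vase: Blue ceramic vase, 80 mm wide, 120 mm tall, loose. Origin under its centre.
- trinket_box: Closed dark wooden box, 90 x 130 x 50 mm, loose. Origin under its centre.
- jar: Amber glass jar with lid, 70 mm wide, 90 mm tall, loose. Origin under its centre.
Mind the look-alikes: they are no part of the job. What is shaped like the bell but turquoise is not meant.

How it is judged:
By the outcome, as a careful person would: the job done as asked, in the order asked, and still so for the second after the job is handed in, with the robot touching nothing.
It also fails if it takes over 72 s, if anything falls off the work surface, if the arm or the gripper's body presses on something with over 40 N, if the wrist force passes 120 N, or if a joint passes its speed limit or range.

## Working session

There is one attempt and no reset: what is moved stays moved. The work goes in short steps, Python scripts to look and compute and a tool call to move; the robot and the scene stay as the last step left them, time stands still between calls to the robot, and variables do not carry over. Pictures are saved under pics/ and viewed, at most 10 in all, crops included, and the job is handed in when it is done.

Besides the shell and the picture viewer there is one more tool, called after "Call:" by a JSON object that holds its "name" and its "arguments". arm_command: Moves the arm, as the interface text tells. Its arguments: {"type":"object","properties":{"steps":{"type":"array","items":{"type":"object","properties":{"rot":{"type":"array","items":{"type":"number"}},"slide":{"type":"array","items":{"type":"number"}},"grip":{"type":"number"}}}},"newtons":{"type":"number"}},"required":["steps"]}

```bash
mkdir -p pics
cat > h.py <<'E'
import numpy as np, cv2, pickle
from bench import sensors, eyes, order
def save(n,p): cv2.imwrite(f'pics/{n}.png', p['pixels'][:,:,::-1])
def proj(p,X):
    T=np.linalg.inv(p['pose']); c=T[:3,:3]@np.array(X,float)+T[:3,3]; u=p['intrinsics']@c; return u[:2]/u[2]
def ray(p,uv):
    d=np.linalg.inv(p['intrinsics'])@np.array([uv[0],uv[1],1.]); return p['pose'][:3,3], p['pose'][:3,:3]@d
def onz(p,uv,z):
    o,d=ray(p,uv); return o+d*(z-o[2])/d[2]
def tri(p,a,q,b):
    o,d=ray(p,a); P,e=ray(q,b); s=np.linalg.lstsq(np.c_[d,-e],P-o,rcond=None)[0]
    x,y=o+d*s[0],P+e*s[1]; return (x+y)/2, np.linalg.norm(x-y)
E
python3 - <<'E'
from h import *
print(sensors.read_state())
t=eyes.camera('top');s=eyes.camera('side');save('top1',t);save('side1',s)
pickle.dump((t,s),open('p1.pkl','wb'))
for n in ['stand','knob','hook_tip','bell','bell_eye']:
  for k,p in(('top',t),('side',s)):
    print(n,k,[(np.round(d['bbox']).astype(int).tolist(),round(d['conf'],2)) for d in eyes.look_for(n,p)[:4]])
print(t['pose'][:3,3],s['pose'][:3,3])
E
```

```text
{'time': 0.0, 'joint_positions': array([ 1.20937027,  0.3328653 , -0.06472652,  1.46099111,  0.02160734,
        1.34988577, -0.08844422]), 'joint_vel': array([-0.00049363, -0.00108553, -0.00036081, -0.00057405, -0.00025727,
        0.00156882,  0.00077033]), 'joint_torque': array([-9.97892203e-04, -6.23255181e+01,  2.37148470e-02, -3.89895952e+01,
       -6.15258445e-02,  3.97784798e-02,  1.80192037e-04]), 'ee_pos': array([ 0.20760854, -0.5890805 ,  0.22173434]), 'eef_rot': array([ 9.85674830e-01,  1.68655271e-01, -1.55663502e-04, -7.09868170e-04]), 'ft_force': array([-0.28871649, -0.3741101 , -0.18634117]), 'torque': array([-0.02710024, -0.01121114,  0.00866678]), 'grip_force': 0.0, 'width': 0.08713700580136415}
stand top [([222, 173, 332, 280], 0.97), ([220, 172, 329, 278], 0.17)]
stand side [([213, 224, 312, 342], 0.6)]
knob top [([220, 173, 332, 276], 0.87)]
knob side [([209, 222, 307, 329], 0.7), ([371, 191, 392, 246], 0.15)]
hook_tip top [([222, 171, 331, 279], 0.6)]
hook_tip side [([210, 222, 311, 328], 0.93)]
bell top [([410, 237, 435, 254], 0.6), ([449, 238, 475, 259], 0.57), ([435, 287, 459, 308], 0.53)]
bell side [([314, 204, 334, 260], 0.91), ([397, 174, 417, 230], 0.89), ([370, 192, 392, 245], 0.88), ([454, 178, 477, 231], 0.66)]
bell_eye top [([410, 232, 435, 254], 0.85), ([447, 237, 477, 256], 0.83), ([357, 211, 376, 232], 0.67), ([481, 282, 517, 303], 0.65)]
bell_eye side [([315, 207, 335, 259], 0.88), ([370, 191, 390, 245], 0.81), ([454, 179, 476, 229], 0.77), ([395, 170, 416, 232], 0.62)]
[0.50454887 0.00684002 1.30826205] [-0.08455539  0.73467923  1.00115571]
```

View pics/top1.png

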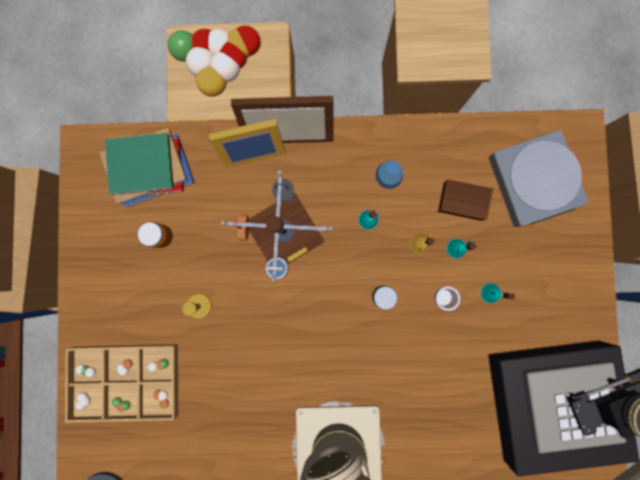

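View pics/side1.png

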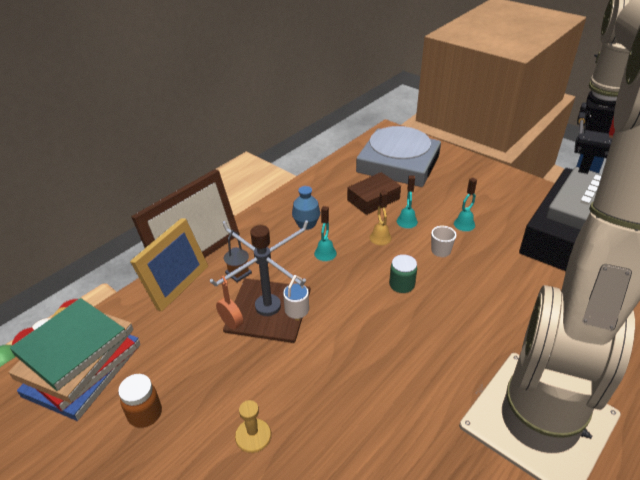

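Top picture: the stand's post is at about (283,229). The arms go left to the copper pan, up to the lantern, and down to the white cup at (276,268). The empty arm ends at (330,229), and the brass card holder is at (298,254).

Bell candidates, top / side: turquoise (368,219) / (325,240), brass (422,243) / (381,225), turquoise (458,248) / (408,210), turquoise (491,293) / (466,210). The candlestick at (197,306) is also brass. I choose the brass bell and will check it in a close crop.

Run:
```python
from h import *
t,s=pickle.load(open('p1.pkl','rb'))
def crop(p,x,y,w,h,k): return cv2.resize(p['pixels'][y:y+h,x:x+w,::-1],(w*k,h*k),interpolation=cv2.INTER_CUBIC)
a=crop(t,215,165,125,125,3); b=crop(t,395,225,60,40,6)[:225,:360]; 
c=crop(s,205,215,120,133,3)[:, :375]; d=crop(s,361,185,40,70,6)
W=np.zeros((600,800,3),np.uint8)
W[:375,:375]=a; W[375:600,:360]=b; W[:399,380:740]=c[:399,:360]
d=cv2.resize(d[:,:],(114,200)); W[400:600,400:514]=d
cv2.imwrite('pics/c1.png',W)
```

```text
(no output)
```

View pics/c1.png

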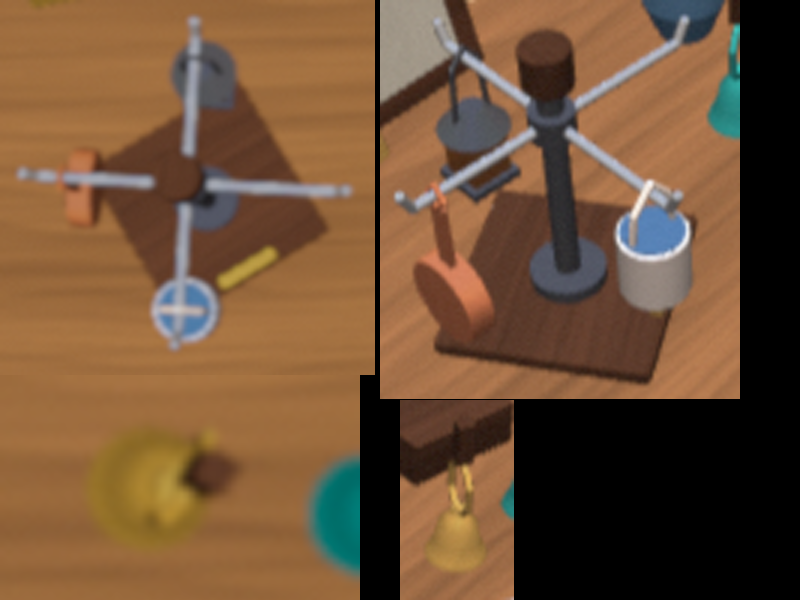

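The close crop confirms the brass bell: gold cup, gold loop, dark square grip. In the stand crop, the empty hook's tip is at about (345,191) and the card holder's centre at about (248,268).

```bash
cat > m1.py <<'E'
from h import *
t,s=pickle.load(open('p1.pkl','rb'))
c=lambda x,y:((x+.5)/3-.5+215,(y+.5)/3-.5+165)
cs=lambda x,y:((x-380+.5)/3-.5+205,(y+.5)/3-.5+215)
R=np.round
k=onz(t,c(178,174),.251); print('knob',R(k,4))
tips={n:onz(t,c(*q),.198) for n,q in dict(empty=(345,191),pan=(23,174),lan=(195,22),cup=(176,341)).items()}
for n,q in tips.items(): print(n,R(q,4),'r',R(np.linalg.norm((q-k)[:2]),4),'ang',R(np.degrees(np.arctan2(*(q-k)[1::-1])),1))
print('mid',R((tips['empty']+tips['pan'])/2,4),R((tips['lan']+tips['cup'])/2,4))
print('knob tri',tri(t,c(178,174),s,cs(545,45)))
print('tip tri',tri(t,c(345,191),s,cs(685,22)))
a,b=onz(t,c(221,283),.036),onz(t,c(275,252),.036); d=(a+b)/2-k
print('card',R(a,4),R(b,4),R(np.linalg.norm(a-b),4),'dir',R(np.degrees(np.arctan2(d[1],d[0])),1),'normal',R(np.degrees(np.arctan2(*(b-a)[1::-1]))-90,1),R(np.linalg.norm(d[:2]),4))
for q in [(328,229),(165,290),(240,85)]:
  p=onz(t,c(*q),.016)-k; print('corner',R(p,3),R(np.degrees(np.arctan2(p[1],p[0])),1))
bl=onz(t,(395+(147.5)/6-.5,225+113.5/6-.5),.005); print('bell',R(bl,4))
d6=lambda x,y:(361-.5+(x-400+.5)*240/114/6,185-.5+(y-400+.5)*420/200/6)
print('bell side',R(onz(s,d6(455,552),.01),4))
print('grip top',tri(t,(395+212/6,225+97/6),s,d6(457,425)))
for n,u,z in [('tq1',(368,219),.0),('tq2',(458,248),0.),('box',(466,200),.05),('tin',(385,297),.075),('cup',(447,299),.06)]: print(n,R(onz(t,u,z),3))
E
python3 m1.py
```

```text
knob [0.6129 0.138  0.251 ]
empty [0.6005 0.0081 0.198 ] r 0.1304 ang -95.4
pan [0.6219 0.2719 0.198 ] r 0.1343 ang 86.2
lan [0.7438 0.128  0.198 ] r 0.1313 ang -4.3
cup [0.482  0.1489 0.198 ] r 0.1314 ang 175.2
mid [0.6112 0.14   0.198 ] [0.6129 0.1384 0.198 ]
knob tri (array([0.61316427, 0.13827724, 0.24981468]), np.float64(0.000459943504211935))
tip tri (array([0.60079151, 0.00821369, 0.19612143]), np.float64(0.00023379850018434285))
card [0.5316 0.1264 0.036 ] [0.5592 0.0753 0.036 ] 0.0581 dir -151.2 normal -151.6 0.077
corner [-0.032 -0.113 -0.235] -106.0
corner [-0.086  0.044 -0.235] 153.1
corner [ 0.108 -0.032 -0.235] -16.5
bell [ 0.5668 -0.2465  0.005 ]
bell side [ 0.5607 -0.2362  0.01  ]
grip top (array([ 0.56826236, -0.24424653,  0.15027295]), np.float64(0.008825951476598733))
tq1 [ 0.642 -0.103  0.   ]
tq2 [ 0.551 -0.358  0.   ]
box [ 0.682 -0.372  0.05 ]
tin [ 0.421 -0.136  0.075]
cup [ 0.411 -0.306  0.06 ]
```

Call:
{"name": "arm_command", "arguments": {"steps": [{"slide": [0,0,0.06],"rot": [0,0,0],"grip": 1},{"slide": [0,0,0.06],"rot": [0,0,0],"grip": 1},{"slide": [0.025,0.045,0],"rot": [0,0,8],"grip": 1},{"slide": [0.025,0.045,0],"rot": [0,0,8],"grip": 1},{"slide": [0.025,0.045,0],"rot": [0,0,8],"grip": 1},{"slide": [0.025,0.045,0],"rot": [0,0,8],"grip": 1},{"slide": [0.025,0.045,0],"rot": [0,0,8],"grip": 1},{"slide": [0.025,0.045,0],"rot": [0,0,8],"grip": 1}]}}

```text
time: 1.6
ee_pos: [0.3583, -0.3179, 0.3428]
eef_rot: [0.831, 0.557, -0.0, 0.0]
ft_force: [0.6, -0.9, 0.1]
width: 0.0869
grip_force: 0.0
```

Call:
{"name": "arm_command", "arguments": {"steps": [{"slide": [0.025,0.045,0],"rot": [0,0,8],"grip": 1},{"slide": [0.025,0.045,0],"rot": [0,0,8],"grip": 1},{"slide": [0.025,0.045,0],"rot": [0,0,8],"grip": 1},{"slide": [0.025,0.045,0],"rot": [0,0,8],"grip": 1},{"slide": [0.025,0.045,0],"rot": [0,0,8],"grip": 1},{"slide": [0.025,0.045,0],"rot": [0,0,8],"grip": 1},{"slide": [0.025,0.045,0],"rot": [0,0,8],"grip": 1},{"slide": [0.025,0.045,0],"rot": [0,0,8],"grip": 1}]}}

```text
time: 2.6
ee_pos: [0.5584, 0.0418, 0.3429]
eef_rot: [0.41, 0.912, 0.0, 0.0]
ft_force: [0.8, 0.3, -0.4]
width: 0.0865
grip_force: 0.0
```

Call:
{"name": "arm_command", "arguments": {"steps": [{"slide": [0.027,0.048,0],"grip": 1},{"slide": [0.0275,0.048,0],"grip": 1},{"grip": 1},{"grip": 1},{"grip": 1},{"grip": 1},{"grip": 1},{"grip": 1}]}}

```text
schema error: expected keys rot, slide, grip
```

```bash
cat >> h.py <<'E'
def wproj(p,X):
    T=np.linalg.inv(p['pose']); c=T[:3,:3]@np.array(X,float)+T[:3,3]; K=p['intrinsics']
    th=np.arctan2(np.hypot(c[0],c[1]),c[2]); u=c[:2]/np.hypot(c[0],c[1])*th
    return np.array([K[0,2]+K[0,0]*u[0],K[1,2]+K[1,1]*u[1]])
def wray(p,uv):
    K=p['intrinsics']; a=np.array([(uv[0]-K[0,2])/K[0,0],(uv[1]-K[1,2])/K[1,1]]); th=np.linalg.norm(a)
    d=np.r_[a/max(th,1e-9)*np.sin(th),np.cos(th)]; return p['pose'][:3,3],p['pose'][:3,:3]@d
def wonz(p,uv,z):
    o,d=wray(p,uv); return o+d*(z-o[2])/d[2]
E
python3 - <<'E'
from h import *
w=eyes.camera('wrist');pickle.dump(w,open('w1.pkl','wb'))
im=w['pixels'].copy()
for X in [(.613,.138,.251),(.6005,.008,.198),(.545,.101,.036)]:
    u=wproj(w,X); print(u); cv2.circle(im,tuple(int(v) for v in u),3,(255,0,255),1)
cv2.imwrite('pics/w1.png',im[:,:,::-1]); print(sensors.read_state()['ee_pos'],w['pose'][:3,3],w['pose'][:3,2])
E
```

```text
[467.9552938  188.77807691]
[333.72948811 278.61264491]
[346.81152209 150.64866883]
[0.55935665 0.04871495 0.34202013] [0.51241249 0.09315372 0.50543234] [ 0.16894209 -0.1900313  -0.96713323]
```

View pics/w1.png

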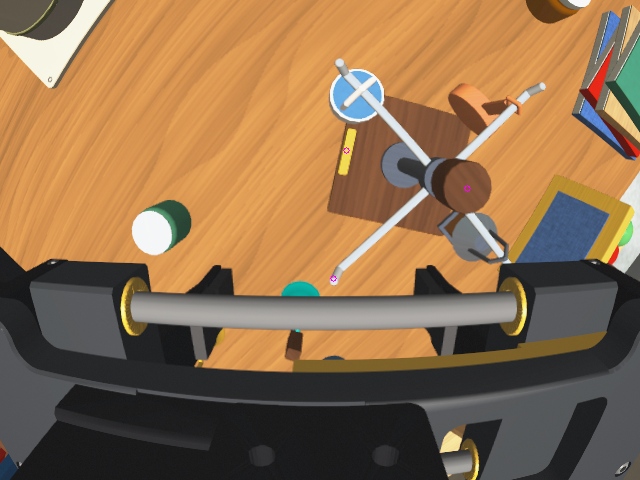

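The wrist picture shows the predicted points landing on the knob (467,188), the empty hook's tip (334,278) and the card holder (347,151). The stand measurement is good.

Call:
{"name": "arm_command", "arguments": {"steps": [{"slide": [0.027,0.048,0],"rot": [0,0,0],"grip": 1},{"slide": [0.0275,0.048,0],"rot": [0,0,0],"grip": 1},{"slide": [0,0,0],"rot": [0,0,0],"grip": 1},{"slide": [0,0,0],"rot": [0,0,0],"grip": 1},{"slide": [0,0,-0.02],"rot": [0,0,0],"grip": 1},{"slide": [0,0,-0.02],"rot": [0,0,0],"grip": 1},{"slide": [0,0,0],"rot": [0,0,0],"grip": 1},{"slide": [0,0,0],"rot": [0,0,0],"grip": 1}]}}

```text
time: 3.65
ee_pos: [0.6125, 0.1355, 0.3039]
eef_rot: [0.412, 0.911, 0.0, 0.001]
ft_force: [0.1, 0.3, -0.0]
width: 0.0867
grip_force: 0.0
```

Call:
{"name": "arm_command", "arguments": {"steps": [{"slide": [0,0.0025,-0.03],"rot": [0,0,0],"grip": 1},{"slide": [0,0,-0.03],"rot": [0,0,0],"grip": 1},{"slide": [0,0,-0.025],"rot": [0,0,0],"grip": 1},{"slide": [0,0,0],"rot": [0,0,0],"grip": 1},{"slide": [0,0,0],"rot": [0,0,0],"grip": 1},{"slide": [0,0,0],"rot": [0,0,0],"grip": 0.4},{"slide": [0,0,0],"rot": [0,0,0],"grip": 0.4},{"slide": [0,0,0],"rot": [0,0,0],"grip": 0.4}], "newtons": 25}}

```text
time: 4.65
ee_pos: [0.6124, 0.1391, 0.2179]
eef_rot: [0.411, 0.911, 0.0, 0.0]
ft_force: [0.3, 0.3, 0.1]
width: 0.0648
grip_force: 0.0
```

Call:
{"name": "arm_command", "arguments": {"steps": [{"slide": [0,0,0],"rot": [0,0,0],"grip": 0.3},{"slide": [0,0,0],"rot": [0,0,0],"grip": 0.3},{"slide": [0,0,0],"rot": [0,0,0],"grip": 0.3},{"slide": [0,0,0],"rot": [0,0,0],"grip": 0.3},{"slide": [0,0,0],"rot": [0,0,0],"grip": 0.3},{"slide": [0,0,0],"rot": [0,0,0],"grip": 0.3},{"slide": [0,0,0],"rot": [0,0,0],"grip": 0.3},{"slide": [0,0,0],"rot": [0,0,0],"grip": 0.3}], "newtons": 25}}

```text
time: 5.65
ee_pos: [0.6125, 0.1392, 0.2176]
eef_rot: [0.411, 0.911, 0.0, 0.0]
ft_force: [3.8, 2.7, -2.3]
width: 0.0391
grip_force: 25.0
```

Call:
{"name": "arm_command", "arguments": {"steps": [{"slide": [0,0,0],"rot": [0,0,-2],"grip": 0.3},{"slide": [0,0,0],"rot": [0,0,-4],"grip": 0.3},{"slide": [0,0,0],"rot": [0,0,-4],"grip": 0.3},{"slide": [0,0,0],"rot": [0,0,-4],"grip": 0.3},{"slide": [0,0,0],"rot": [0,0,-4],"grip": 0.3},{"slide": [0,0,0],"rot": [0,0,-4],"grip": 0.3},{"slide": [0,0,0],"rot": [0,0,-4],"grip": 0.3},{"slide": [0,0,0],"rot": [0,0,-4],"grip": 0.3}]}}

```text
time: 6.65
ee_pos: [0.6126, 0.1393, 0.2176]
eef_rot: [0.634, 0.773, 0.001, 0.0]
ft_force: [6.0, 2.6, -2.5]
width: 0.0393
grip_force: 25.0
```

Call:
{"name": "arm_command", "arguments": {"steps": [{"slide": [0,0,0],"rot": [0,0,-4],"grip": 0.3},{"slide": [0,0,0],"rot": [0,0,-4],"grip": 0.3},{"slide": [0,0,0],"rot": [0,0,-4],"grip": 0.3},{"slide": [0,0,0],"rot": [0,0,-4],"grip": 0.3},{"slide": [0,0,0],"rot": [0,0,-4],"grip": 0.3},{"slide": [0,0,0],"rot": [0,0,-4],"grip": 0.3},{"slide": [0,0,0],"rot": [0,0,-3],"grip": 0.3},{"slide": [0,0,0],"rot": [0,0,0],"grip": 0.3}]}}

```text
time: 7.65
ee_pos: [0.6127, 0.1393, 0.2176]
eef_rot: [0.797, 0.604, 0.001, 0.0]
ft_force: [5.3, 1.8, -3.6]
width: 0.0396
grip_force: 25.0
```

Run:
```python
from h import *
print(sensors.read_state()['ee_pos'],sensors.read_state()['eef_rot'])
w=eyes.camera('wrist');s=eyes.camera('side');t=eyes.camera('top');pickle.dump((w,s,t),open('p2.pkl','wb'))
def crop(p,x,y,w,h,k): return cv2.resize(p['pixels'][y:y+h,x:x+w,::-1],(w*k,h*k),interpolation=cv2.INTER_CUBIC)
W=np.zeros((600,800,3),np.uint8)
W[:399,:399]=crop(s,200,210,133,133,3); W[:399,400:799]=crop(t,210,160,133,133,3)
W[400:600,:]=cv2.resize(w['pixels'][60:220,:,::-1],(800,200))
cv2.imwrite('pics/c2.png',W)
```

```text
[0.61268301 0.13926293 0.21756723] [7.96713903e-01 6.04356343e-01 6.00454812e-04 8.64681578e-05]
```

View pics/c2.png

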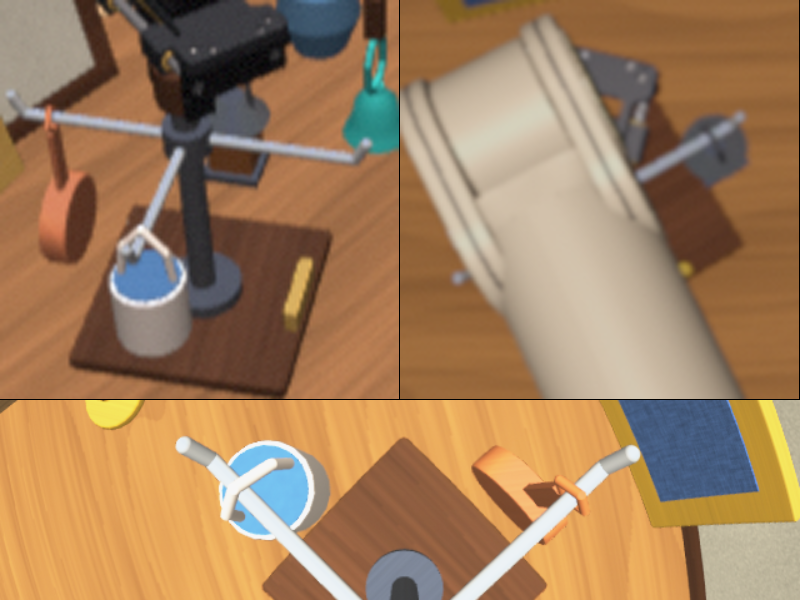

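The stand has turned. In the side crop the empty hook's tip at (365,147) now points over the card holder at (300,295). I'll check the angle by numbers.

Run:
```python
from h import *
w,s,t=pickle.load(open('p2.pkl','rb'))
C=np.array([.613,.1383])
def A(n,X): d=X[:2]-C; print(n,np.round(X,4),np.round(np.hypot(*d),4),np.round(np.degrees(np.arctan2(d[1],d[0])),1))
g=lambda x,y:(200+(x+.5)/3-.5,210+(y+.5)/3-.5)
A('empty side',onz(s,g(365,147),.198)); A('pan side',onz(s,g(13,98),.198))
q=lambda x,y:((x+.5)*.8-.5,60+(y-400+.5)*.8-.5)
A('cup wrist',wonz(w,q(184,446),.197)); A('pan wrist',wonz(w,q(631,454),.197))
h=lambda x,y:(210+(x-400+.5)/3-.5,160+(y+.5)/3-.5)
A('lan top',onz(t,h(741,117),.198));A('cup top',onz(t,h(459,278),.198))
a,b=onz(s,g(303,262),.038),onz(s,g(292,320),.038);A('card a',a);A('card b',b);A('card m',(a+b)/2);print(np.linalg.norm(a-b))
# plate corners, wrist
for n,u in [('left',(263,584)),('top',(404,438)),('right',(546,583))]: A(n,wonz(w,q(*u),.016))
for n,u in [('far',(330,234)),('near',(75,360)),('bot',(283,388))]: A(n,onz(s,g(*u),.012))
```

```text
empty side [0.4929 0.0812 0.198 ] 0.133 -154.6
pan side [0.7243 0.2061 0.198 ] 0.1303 31.3
cup wrist [0.5494 0.2554 0.197 ] 0.1332 118.5
pan wrist [0.7294 0.2018 0.197 ] 0.1326 28.6
lan top [0.6742 0.0217 0.198 ] 0.1317 -62.3
cup top [0.5483 0.2556 0.198 ] 0.134 118.9
card a [0.5586 0.0827 0.038 ] 0.0778 -134.4
card b [0.5245 0.1325 0.038 ] 0.0887 -176.2
card m [0.5415 0.1076 0.038 ] 0.0778 -156.7
0.06033560319560775
left [0.5017 0.1721 0.016 ] 0.1163 163.1
top [0.6442 0.2512 0.016 ] 0.1171 74.6
right [0.7258 0.11   0.016 ] 0.1163 -14.1
far [0.5802 0.0277 0.012 ] 0.1154 -106.5
near [0.6399 0.2523 0.012 ] 0.1171 76.7
bot [0.5005 0.1699 0.012 ] 0.1168 164.3
```

Hook at about -151.4° and foot front at about -150.5 to -151.5°, so they agree. Release and go to look at the bell.

Call:
{"name": "arm_command", "arguments": {"steps": [{"slide": [0,0,0],"rot": [0,0,0],"grip": 0.8},{"slide": [0,0,0],"rot": [0,0,0],"grip": 0.8},{"slide": [0,0,0],"rot": [0,0,0],"grip": 0.8},{"slide": [0,0,0],"rot": [0,0,0],"grip": 0.8},{"slide": [0,0,0],"rot": [0,0,0],"grip": 0.8},{"slide": [0,0,0.02],"rot": [0,0,0],"grip": 0.8},{"slide": [0,0,0.03],"rot": [0,0,0],"grip": 0.8},{"slide": [0,0,0.04],"rot": [0,0,0],"grip": 0.8}]}}

```text
time: 8.8
ee_pos: [0.6118, 0.1388, 0.3079]
eef_rot: [0.796, 0.605, -0.001, -0.0]
ft_force: [0.7, 0.2, 0.7]
width: 0.0696
grip_force: 0.0
```

Call:
{"name": "arm_command", "arguments": {"steps": [{"slide": [-0.005,-0.03,0.01],"rot": [0,0,0],"grip": 0.8},{"slide": [-0.01,-0.055,0],"rot": [0,0,0],"grip": 0.8},{"slide": [-0.012,-0.06,0],"rot": [0,0,0],"grip": 0.8},{"slide": [-0.012,-0.06,0],"rot": [0,0,0],"grip": 0.8},{"slide": [-0.012,-0.06,0],"rot": [0,0,0],"grip": 0.8},{"slide": [-0.012,-0.06,0],"rot": [0,0,0],"grip": 0.8},{"slide": [-0.012,-0.06,0],"rot": [0,0,0],"grip": 0.8},{"slide": [-0.012,-0.06,0],"rot": [0,0,0],"grip": 0.8}]}}

```text
time: 9.8
ee_pos: [0.5246, -0.3078, 0.3178]
eef_rot: [0.796, 0.605, 0.0, 0.0]
ft_force: [0.7, -0.4, -0.4]
width: 0.0695
grip_force: 0.0
```

Call:
{"name": "arm_command", "arguments": {"steps": [{"slide": [0,-0.03,0],"rot": [0,0,0],"grip": 0.8},{"slide": [0,0,0],"rot": [0,0,0],"grip": 0.8},{"slide": [0,0,0],"rot": [0,0,0],"grip": 0.8},{"slide": [0,0,0],"rot": [0,0,0],"grip": 0.8},{"slide": [0,0,0],"rot": [0,0,0],"grip": 0.8},{"slide": [0,0,0],"rot": [0,0,0],"grip": 0.8},{"slide": [0,0,0],"rot": [0,0,0],"grip": 0.8},{"slide": [0,0,0],"rot": [0,0,0],"grip": 0.8}]}}

```text
time: 10.8
ee_pos: [0.5252, -0.3359, 0.3176]
eef_rot: [0.796, 0.605, 0.0, 0.0]
ft_force: [-0.0, -0.3, 0.3]
width: 0.0701
grip_force: 0.0
```

Run:
```python
from h import *
print(sensors.read_state()['ee_pos'],sensors.read_state()['joint_positions'])
w=eyes.camera('wrist');t=eyes.camera('top');s=eyes.camera('side');pickle.dump((w,s,t),open('p3.pkl','wb'))
u=wproj(w,(.567,-.244,.1));print(u, wproj(w,(.567,-.244,.153)),wproj(w,(.567,-.244,.0)))
x0=int(np.clip(u[0]-100,0,440));y0=int(np.clip(u[1]-75,0,330));print(x0,y0)
cv2.imwrite('pics/c3.png',cv2.resize(w['pixels'][y0:y0+150,x0:x0+200,::-1],(800,600),interpolation=cv2.INTER_CUBIC))
```

```text
[ 0.52524796 -0.33594259  0.31755883] [ 0.77382655  0.32469709 -0.37130568  1.28985879  0.116038    1.54789655
  0.14562579]
[338.49738716 108.06992059] [341.03490267 103.19418947] [335.23364135 114.36184914]
238 33
```

View pics/c3.png

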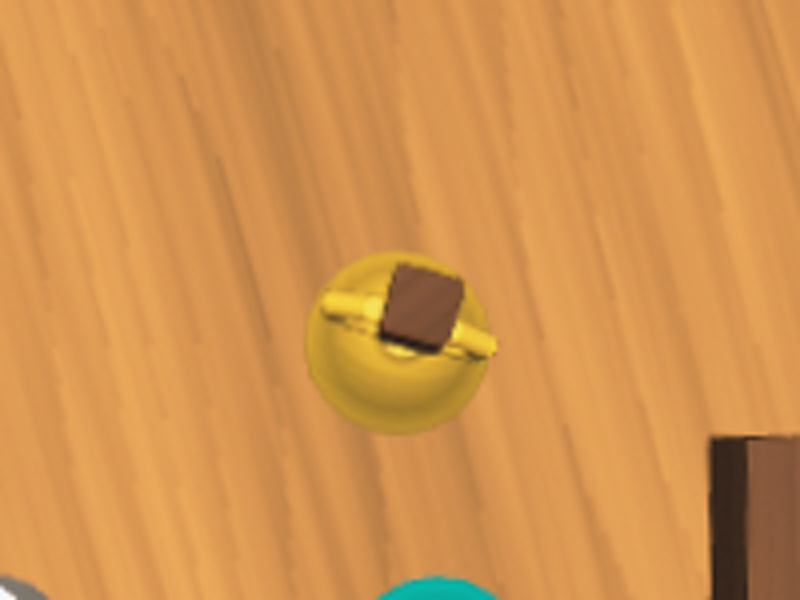

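The wrist crop shows the brass bell clearly: square grip top centred near (424,304), loop ends at (322,303) and (496,345), cup centred at (397,342).

Run:
```python
from h import *
w,s,t=pickle.load(open('p3.pkl','rb'))
q=lambda x,y:(238+(x+.5)/4-.5,33+(y+.5)/4-.5)
c=[wonz(w,q(*u),.153) for u in [(400,263),(464,281),(442,345),(383,329)]]
print('grip',np.mean(c,0))
for i in range(4):
  d=c[(i+1)%4]-c[i]; print(np.round(np.linalg.norm(d),4),np.round(np.degrees(np.arctan2(d[1],d[0])),1))
a,b=wonz(w,q(325,303),.085),wonz(w,q(494,345),.085); d=b-a
print('loop',(a+b)/2,np.linalg.norm(d),np.degrees(np.arctan2(d[1],d[0])))
print('cup',wonz(w,q(397,342),.005))
```

```text
grip [ 0.5675048  -0.24920851  0.153     ]
0.0144 -30.9
0.015 -124.0
0.0133 149.5
0.0151 60.3
loop [ 0.56796548 -0.24901013  0.085     ] 0.045706169730945795 -29.281157494914524
cup [ 0.56745965 -0.24946628  0.005     ]
```

Call:
{"name": "arm_command", "arguments": {"steps": [{"slide": [0.014,0.029,0],"rot": [0,0,-7.2],"grip": 0.5},{"slide": [0.014,0.029,0],"rot": [0,0,-7.2],"grip": 0.5},{"slide": [0.0143,0.0287,0],"rot": [0,0,0],"grip": 0.5},{"slide": [0,0,-0.04],"rot": [0,0,0],"grip": 0.5},{"slide": [0,0,-0.05],"rot": [0,0,0],"grip": 0.5},{"slide": [0,0,-0.03],"rot": [0,0,0],"grip": 0.5},{"slide": [0,0,0],"rot": [0,0,0],"grip": 0.5},{"slide": [0,0,0],"rot": [0,0,0],"grip": 0.5}]}}

```text
time: 11.95
ee_pos: [0.5683, -0.2495, 0.1993]
eef_rot: [0.866, 0.5, 0.001, 0.001]
ft_force: [0.6, -0.3, 0.2]
width: 0.0439
grip_force: 0.0
```

Call:
{"name": "arm_command", "arguments": {"steps": [{"slide": [-0.0005,0,-0.03],"rot": [0,0,0],"grip": 0.5},{"slide": [0,0,-0.03],"rot": [0,0,0],"grip": 0.5},{"slide": [0,0,-0.02],"rot": [0,0,0],"grip": 0.5},{"slide": [0,0,0],"rot": [0,0,0],"grip": 0.5},{"slide": [0,0,0],"rot": [0,0,0],"grip": 0.3},{"slide": [0,0,0],"rot": [0,0,0],"grip": 0.2},{"slide": [0,0,0],"rot": [0,0,0],"grip": 0.1},{"slide": [0,0,0],"rot": [0,0,0],"grip": 0.1}], "newtons": 25}}

```text
time: 12.95
ee_pos: [0.5673, -0.2494, 0.1181]
eef_rot: [0.866, 0.5, 0.0, 0.0]
ft_force: [-0.3, 0.8, 3.0]
width: 0.0154
grip_force: 24.9
```

Call:
{"name": "arm_command", "arguments": {"steps": [{"slide": [0,0,0],"rot": [0,0,0],"grip": 0.1},{"slide": [0,0,0],"rot": [0,0,0],"grip": 0.1},{"slide": [0,0,0],"rot": [0,0,0],"grip": 0.1},{"slide": [0,0,0],"rot": [0,0,0],"grip": 0.1},{"slide": [0,0,0],"rot": [0,0,0],"grip": 0.1},{"slide": [0,0,0],"rot": [0,0,0],"grip": 0.1},{"slide": [0,0,0.005],"rot": [0,0,0],"grip": 0.1},{"slide": [0,0,0],"rot": [0,0,0],"grip": 0.1}]}}

```text
time: 13.95
ee_pos: [0.5669, -0.2493, 0.1225]
eef_rot: [0.866, 0.5, -0.0, -0.0]
ft_force: [-0.2, 0.4, -1.2]
width: 0.016
grip_force: 24.9
```

Call:
{"name": "arm_command", "arguments": {"steps": [{"slide": [0,0,0.02],"rot": [0,0,0],"grip": 0.1},{"slide": [0,0,0.03],"rot": [0,0,0],"grip": 0.1},{"slide": [0,0,0.03],"rot": [0,0,0],"grip": 0.1},{"slide": [0,0,0.0235],"rot": [0,0,0],"grip": 0.1},{"slide": [-0.01,0.02,0],"rot": [0,0,-3],"grip": 0.1},{"slide": [-0.014,0.035,0],"rot": [0,0,-4],"grip": 0.1},{"slide": [-0.014,0.035,0],"rot": [0,0,-4],"grip": 0.1},{"slide": [-0.014,0.035,0],"rot": [0,0,-4],"grip": 0.1}]}}

```text
time: 14.95
ee_pos: [0.5147, -0.1231, 0.2274]
eef_rot: [0.924, 0.382, 0.0, 0.0]
ft_force: [-0.2, 0.1, -2.2]
width: 0.0161
grip_force: 24.9
```

Call:
{"name": "arm_command", "arguments": {"steps": [{"slide": [-0.014,0.035,0],"rot": [0,0,-4],"grip": 0.1},{"slide": [-0.014,0.035,0],"rot": [0,0,-4],"grip": 0.1},{"slide": [-0.014,0.035,0],"rot": [0,0,-4],"grip": 0.1},{"slide": [-0.014,0.035,0],"rot": [0,0,-4.4],"grip": 0.1},{"slide": [-0.013,0.0315,0],"rot": [0,0,0],"grip": 0.1},{"slide": [0,0,0],"rot": [0,0,0],"grip": 0.1},{"slide": [0,0,0],"rot": [0,0,0],"grip": 0.1},{"slide": [0,0,0],"rot": [0,0,0],"grip": 0.1}]}}

```text
time: 15.95
ee_pos: [0.4464, 0.0463, 0.2264]
eef_rot: [0.969, 0.246, 0.0, 0.0]
ft_force: [0.8, -0.8, -1.9]
width: 0.0158
grip_force: 24.9
```

Run:
```python
from h import *
print(sensors.read_state())
w=eyes.camera('wrist');s=eyes.camera('side');t=eyes.camera('top');pickle.dump((w,s,t),open('p4.pkl','wb'))
def crop(p,x,y,w,h,k): return cv2.resize(p['pixels'][y:y+h,x:x+w,::-1],(w*k,h*k),interpolation=cv2.INTER_CUBIC)
W=np.zeros((600,800,3),np.uint8)
W[:,:400]=crop(s,240,200,100,150,4)
W[:400,400:]=crop(w,200,120,200,200,2)
W[400:600,400:]=cv2.resize(crop(t,230,200,100,50,4),(400,200))
cv2.imwrite('pics/c4.png',W)
print('tip proj side',proj(s,(.613-.878*.133,.1385-.479*.133,.196)),'wrist',wproj(w,(.613-.878*.133,.1385-.479*.133,.196)))
```

```text
{'time': 15.95, 'joint_positions': array([ 0.39096394, -0.03645297, -0.57472407,  1.86727835, -0.02038935,
        1.30470364, -1.25093486]), 'joint_vel': array([ 0.00059281,  0.00489787, -0.00216688,  0.00271488, -0.00183613,
       -0.00166369, -0.00253744]), 'joint_torque': array([-2.98322076e-01, -3.26187837e+01,  4.57592150e-01, -3.96963143e+01,
       -5.96291106e-02, -4.89021325e-02,  9.65567480e-03]), 'ee_pos': array([0.44635743, 0.04634191, 0.22635459]), 'eef_rot': array([9.69164101e-01, 2.46416158e-01, 1.27038192e-04, 7.90863054e-05]), 'ft_force': array([ 0.81497132, -0.75072623, -1.9224517 ]), 'torque': array([-0.01982016, -0.02945743, -0.02177492]), 'grip_force': 24.929790124297142, 'width': 0.015817466724336458}
tip proj side [322.14433788 257.11112471] wrist [320.6706619  160.06290057]
```

View pics/c4.png

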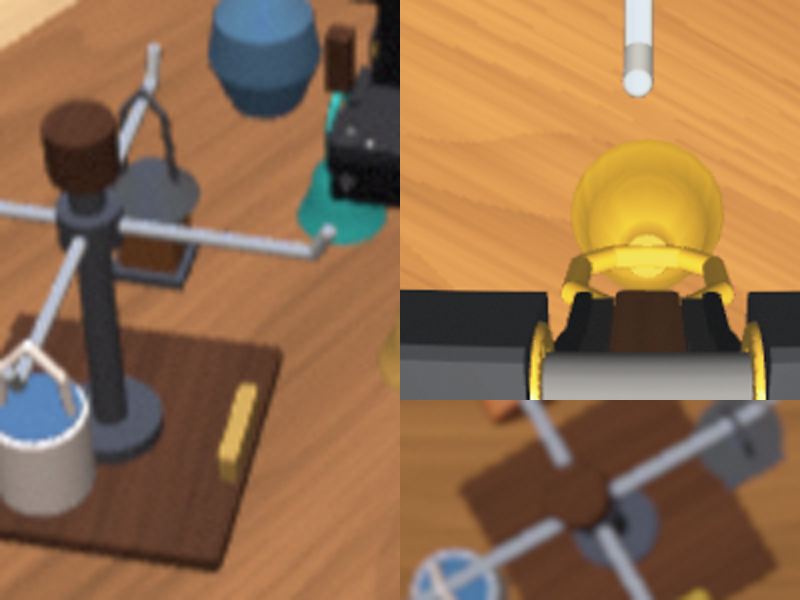

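The wrist crop shows the bell upright in the fingers with its loop square to the hook. The hook's tip is at (637,83), about 10 crop pixels left of the bell's centre line at 647.

Run:
```python
from h import *
w,s,t=pickle.load(open('p4.pkl','rb'))
q=lambda x,y:(200+(x-400+.5)/2-.5,120+(y+.5)/2-.5)
C=np.array([.613,.1385])
A=wonz(w,q(637,82),.199);B=wonz(w,q(638.5,3),.184);d=A-C_ if 0 else A[:2]-C
print('tip',A,np.hypot(*d),np.degrees(np.arctan2(*d[::-1])),'arm pt',B, np.degrees(np.arctan2(*(A-B)[1::-1])))
P=np.array([.44636,.04634]); u=d/np.hypot(*d); n=np.array([-u[1],u[0]])
print('tcp rel: along',(P-C)@u,'lat',(P-C)@n,'n',n,'u',u)
l=wonz(w,q(647,245),.2264-.0377+.03);r=wonz(w,q(647,213),.2264-.1177); 
for X in(l,r): print('bell pt',X,'lat',(X[:2]-C)@n)
print('loop ends lat',[(wonz(w,q(*e),.2264-.0377)[:2]-C)@n for e in[(568,290),(726,290)]])
```

```text
tip [0.49548744 0.07577597 0.199     ] 0.13320474720328962 -151.90828327975672 arm pt [0.51399842 0.08553659 0.184     ] -152.19783654483746
tcp rel: along 0.19040566807047238 lat 0.002834919158830859 n [ 0.47088435 -0.88219495] u [-0.88219495 -0.47088435]
bell pt [0.46379226 0.05570379 0.2187    ] lat 0.0027828112698536573
bell pt [0.44762688 0.0467144  0.1087    ] lat 0.0031011790636515644
loop ends lat [np.float64(-0.019630940004942574), np.float64(0.025624629901624285)]
```

Call:
{"name": "arm_command", "arguments": {"steps": [{"slide": [-0.0014,0.0026,0],"rot": [0,0,-0.4],"grip": 0.1},{"slide": [0.011,0.006,0],"rot": [0,0,0],"grip": 0.1},{"slide": [0.011,0.006,0],"rot": [0,0,0],"grip": 0.1},{"slide": [0.011,0.006,0],"rot": [0,0,0],"grip": 0.1},{"slide": [0.011,0.006,0],"rot": [0,0,0],"grip": 0.1},{"slide": [0.011,0.006,0],"rot": [0,0,0],"grip": 0.1},{"slide": [0,0,0],"rot": [0,0,0],"grip": 0.1},{"slide": [0,0,0],"rot": [0,0,0],"grip": 0.1}]}}

```text
time: 17.1
ee_pos: [0.4995, 0.0797, 0.226]
eef_rot: [0.97, 0.244, -0.0, 0.0]
ft_force: [-0.3, 0.2, -1.4]
width: 0.0156
grip_force: 24.9
```

Run:
```python
from h import *
print(sensors.read_state()['ft_force'])
w=eyes.camera('wrist');s=eyes.camera('side')
def crop(p,x,y,w,h,k): return cv2.resize(p['pixels'][y:y+h,x:x+w,::-1],(w*k,h*k),interpolation=cv2.INTER_CUBIC)
W=np.zeros((600,800,3),np.uint8)
W[:,:400]=cv2.resize(crop(s,280,220,80,120,5),(400,600)); W[:400,400:]=crop(w,220,120,200,200,2)
cv2.imwrite('pics/c5.png',W)
```

```text
[-0.29497212  0.23536014 -1.43528798]
```

View pics/c5.png

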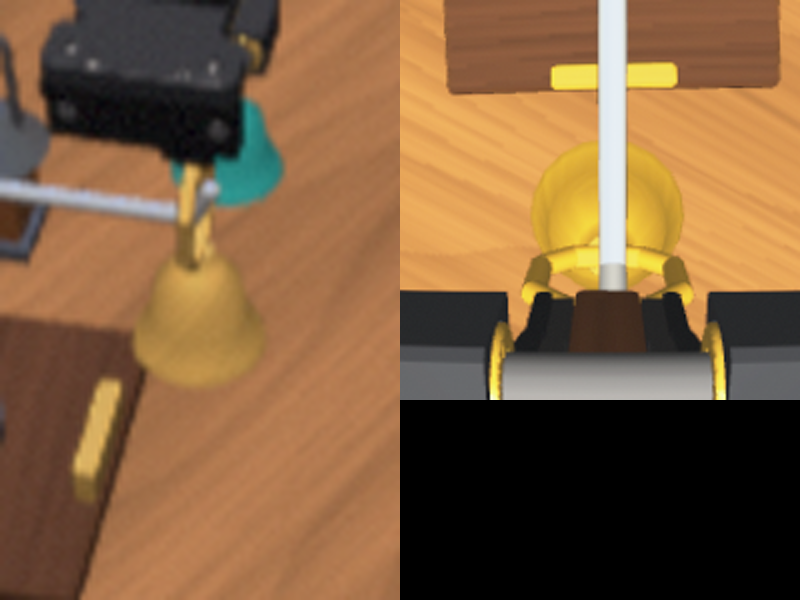

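The loop surrounds the hook, and the arm runs over the middle of the card holder. Continue in and lower.

Call:
{"name": "arm_command", "arguments": {"steps": [{"slide": [0.0105,0.0047,0],"rot": [0,0,0],"grip": 0.1},{"slide": [0.0105,0.0047,0],"rot": [0,0,0],"grip": 0.1},{"slide": [0,0,0],"rot": [0,0,0],"grip": 0.1},{"slide": [0,0,-0.008],"rot": [0,0,0],"grip": 0.1},{"slide": [0,0,-0.008],"rot": [0,0,0],"grip": 0.1},{"slide": [0,0,-0.008],"rot": [0,0,0],"grip": 0.1},{"slide": [0,0,0],"rot": [0,0,0],"grip": 0.1},{"slide": [0,0,0],"rot": [0,0,0],"grip": 0.1}]}}

```text
time: 18.2
ee_pos: [0.5207, 0.0892, 0.2022]
eef_rot: [0.97, 0.244, 0.0, 0.0]
ft_force: [0.2, -0.1, -2.0]
width: 0.016
grip_force: 24.9
```

Call:
{"name": "arm_command", "arguments": {"steps": [{"slide": [0,0,-0.001],"rot": [0,0,0],"grip": 0.1},{"slide": [0,0,0],"rot": [0,0,0],"grip": 0.1},{"slide": [0,0,-0.001],"rot": [0,0,0],"grip": 0.1},{"slide": [0,0,0],"rot": [0,0,0],"grip": 0.1},{"slide": [0,0,0],"rot": [0,0,0],"grip": 0.1},{"slide": [0,0,0],"rot": [0,0,0],"grip": 0.1},{"slide": [0,0,0],"rot": [0,0,0],"grip": 0.1},{"slide": [0,0,0],"rot": [0,0,0],"grip": 0.1}]}}

```text
time: 19.2
ee_pos: [0.5207, 0.0892, 0.2001]
eef_rot: [0.97, 0.244, 0.0, 0.0]
ft_force: [-0.4, 0.4, -1.7]
width: 0.016
grip_force: 24.9
```

Call:
{"name": "arm_command", "arguments": {"steps": [{"slide": [0,0,-0.0005],"rot": [0,0,0],"grip": 0.1},{"slide": [0,0,0],"rot": [0,0,0],"grip": 0.1},{"slide": [0,0,-0.0005],"rot": [0,0,0],"grip": 0.1},{"slide": [0,0,0],"rot": [0,0,0],"grip": 0.1},{"slide": [0,0,0],"rot": [0,0,0],"grip": 0.1},{"slide": [0,0,0],"rot": [0,0,0],"grip": 0.1},{"slide": [0,0,0],"rot": [0,0,0],"grip": 0.1},{"slide": [0,0,0],"rot": [0,0,0],"grip": 0.1}]}}

```text
time: 20.2
ee_pos: [0.5208, 0.0892, 0.1994]
eef_rot: [0.97, 0.244, 0.0, 0.0]
ft_force: [-1.5, -0.7, 5.7]
width: 0.0157
grip_force: 24.9
```

Call:
{"name": "arm_command", "arguments": {"steps": [{"slide": [0,0,-0.0005],"rot": [0,0,0],"grip": 0.1},{"slide": [0,0,0],"rot": [0,0,0],"grip": 0.1},{"slide": [0,0,0],"rot": [0,0,0],"grip": 0.1},{"slide": [0,0,0],"rot": [0,0,0],"grip": 0.1},{"slide": [0,0,0],"rot": [0,0,0],"grip": 0.1},{"slide": [0,0,0],"rot": [0,0,0],"grip": 0.1},{"slide": [0,0,0],"rot": [0,0,0],"grip": 0.1},{"slide": [0,0,0],"rot": [0,0,0],"grip": 0.1}]}}

```text
time: 21.2
ee_pos: [0.5209, 0.0893, 0.1993]
eef_rot: [0.97, 0.244, 0.0, 0.0]
ft_force: [-3.5, 0.0, 9.0]
width: 0.0156
grip_force: 24.9
```

Call:
{"name": "arm_command", "arguments": {"steps": [{"slide": [0,0,0.001],"rot": [0,0,0],"grip": 0.1},{"slide": [0,0,0],"rot": [0,0,0],"grip": 0.1},{"slide": [0,0,0],"rot": [0,0,0],"grip": 0.1},{"slide": [0,0,0],"rot": [0,0,0],"grip": 0.1},{"slide": [0,0,0],"rot": [0,0,0],"grip": 0.1},{"slide": [0,0,0],"rot": [0,0,0],"grip": 0.1},{"slide": [0,0,0],"rot": [0,0,0],"grip": 0.1},{"slide": [0,0,0],"rot": [0,0,0],"grip": 0.1}], "newtons": 5}}

```text
time: 22.2
ee_pos: [0.5207, 0.0892, 0.1995]
eef_rot: [0.97, 0.244, 0.0, 0.0]
ft_force: [0.9, 0.5, 0.2]
width: 0.0157
grip_force: 5.0
```

Call:
{"name": "arm_command", "arguments": {"steps": [{"slide": [0,0,0],"rot": [0,0,0],"grip": 0.2},{"slide": [0,0,0],"rot": [0,0,0],"grip": 0.21},{"slide": [0,0,0],"rot": [0,0,0],"grip": 0.22},{"slide": [0,0,0],"rot": [0,0,0],"grip": 0.23},{"slide": [0,0,0],"rot": [0,0,0],"grip": 0.24},{"slide": [0,0,0],"rot": [0,0,0],"grip": 0.26},{"slide": [0,0,0],"rot": [0,0,0],"grip": 0.28},{"slide": [0,0,0],"rot": [0,0,0],"grip": 0.3}]}}

```text
time: 23.2
ee_pos: [0.5207, 0.0892, 0.1996]
eef_rot: [0.97, 0.244, 0.0, 0.0]
ft_force: [0.7, 0.7, 0.4]
width: 0.0251
grip_force: 0.0
```

Call:
{"name": "arm_command", "arguments": {"steps": [{"slide": [0,0,0],"rot": [0,0,0],"grip": 0.35},{"slide": [0,0,0],"rot": [0,0,0],"grip": 0.4},{"slide": [0,0,0],"rot": [0,0,0],"grip": 0.45},{"slide": [0,0,0],"rot": [0,0,0],"grip": 0.5},{"slide": [0,0,0],"rot": [0,0,0],"grip": 0.5},{"slide": [0,0,0],"rot": [0,0,0],"grip": 0.5},{"slide": [0,0,0],"rot": [0,0,0],"grip": 0.5},{"slide": [0,0,0],"rot": [0,0,0],"grip": 0.5}]}}

```text
time: 24.2
ee_pos: [0.5206, 0.0892, 0.1996]
eef_rot: [0.97, 0.244, 0.0, 0.0]
ft_force: [-0.3, -1.1, 0.2]
width: 0.0433
grip_force: 0.0
```

Run:
```python
from h import *
print(sensors.read_state()['ft_force'])
w=eyes.camera('wrist');s=eyes.camera('side')
def crop(p,x,y,w,h,k): return cv2.resize(p['pixels'][y:y+h,x:x+w,::-1],(w*k,h*k),interpolation=cv2.INTER_CUBIC)
W=np.zeros((600,800,3),np.uint8)
W[:,:400]=cv2.resize(crop(s,270,220,80,120,5),(400,600)); W[:400,400:]=crop(w,220,120,200,200,2)
cv2.imwrite('pics/c6.png',W)
```

```text
[-0.31144671 -1.05995502  0.18301358]
```

View pics/c6.png

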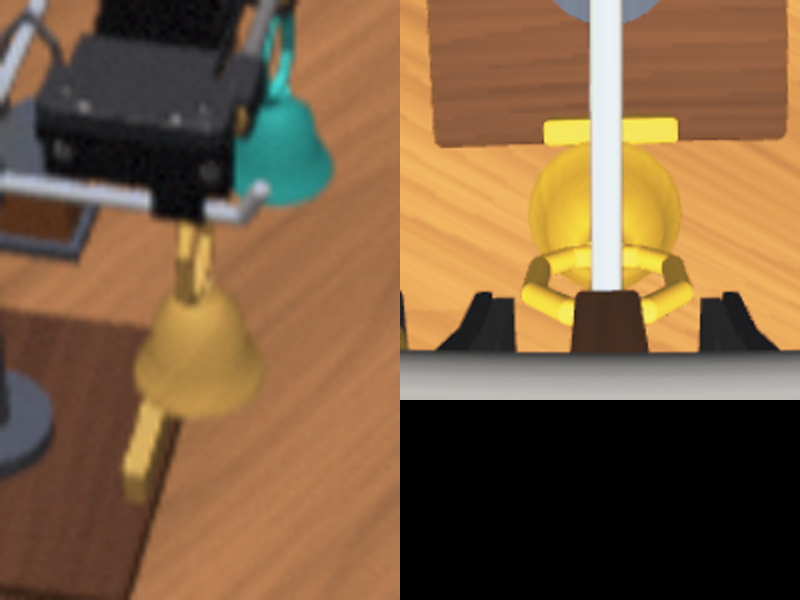

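The bell hangs upright on the arm, centred over the card holder and clear of the open fingers. Retreat straight up.

Call:
{"name": "arm_command", "arguments": {"steps": [{"slide": [0,0,0.008],"rot": [0,0,0],"grip": 0.5},{"slide": [0,0,0.015],"rot": [0,0,0],"grip": 0.5},{"slide": [0,0,0.02],"rot": [0,0,0],"grip": 0.5},{"slide": [0,0,0.03],"rot": [0,0,0],"grip": 0.5},{"slide": [0,0,0.03],"rot": [0,0,0],"grip": 0.5},{"slide": [0,0,0.03],"rot": [0,0,0],"grip": 0.5},{"slide": [0,0,0],"rot": [0,0,0],"grip": 0.5},{"slide": [0,0,0],"rot": [0,0,0],"grip": 0.5}]}}

```text
time: 25.3
ee_pos: [0.5205, 0.0892, 0.3327]
eef_rot: [0.97, 0.244, 0.0, 0.0]
ft_force: [0.3, -0.3, -0.7]
width: 0.0433
grip_force: 0.0
```

Call:
{"name": "arm_command", "arguments": {"steps": [{"slide": [-0.02,-0.02,0],"rot": [0,0,0],"grip": 0.5},{"slide": [-0.02,-0.03,0],"rot": [0,0,0],"grip": 0.5},{"slide": [-0.02,-0.04,0],"rot": [0,0,0],"grip": 0.5},{"slide": [0,-0.04,0],"rot": [0,0,0],"grip": 0.5},{"slide": [0,-0.04,0],"rot": [0,0,0],"grip": 0.5},{"slide": [0,-0.04,0],"rot": [0,0,0],"grip": 0.5},{"slide": [0,0,0],"rot": [0,0,0],"grip": 0.5},{"slide": [0,0,0],"rot": [0,0,0],"grip": 0.5}]}}

```text
time: 26.3
ee_pos: [0.4605, -0.1201, 0.3321]
eef_rot: [0.97, 0.244, -0.0, -0.0]
ft_force: [-0.4, -0.1, 0.8]
width: 0.0437
grip_force: 0.0
```

Call:
{"name": "arm_command", "arguments": {"steps": [{"slide": [0,0,0],"rot": [0,0,0],"grip": 0.5},{"slide": [0,0,0],"rot": [0,0,0],"grip": 0.5},{"slide": [0,0,0],"rot": [0,0,0],"grip": 0.5},{"slide": [0,0,0],"rot": [0,0,0],"grip": 0.5},{"slide": [0,0,0],"rot": [0,0,0],"grip": 0.5},{"slide": [0,0,0],"rot": [0,0,0],"grip": 0.5},{"slide": [0,0,0],"rot": [0,0,0],"grip": 0.5},{"slide": [0,0,0],"rot": [0,0,0],"grip": 0.5}]}}

```text
time: 27.3
ee_pos: [0.4606, -0.1208, 0.3326]
eef_rot: [0.97, 0.244, 0.0, 0.0]
ft_force: [-0.4, -0.8, -0.3]
width: 0.0438
grip_force: 0.0
```

Run:
```python
from h import *
s=eyes.camera('side');t=eyes.camera('top')
W=np.zeros((600,800,3),np.uint8)
W[:,:400]=cv2.resize(s['pixels'][220:370,240:340,::-1],(400,600),interpolation=cv2.INTER_CUBIC)
W[:,400:]=cv2.resize(t['pixels'][160:310,215:315,::-1],(400,600),interpolation=cv2.INTER_CUBIC)
cv2.imwrite('pics/c7.png',W)
for i in range(3):
  s2=eyes.camera('side'); print(np.abs(s2['pixels'][220:370,240:340].astype(int)-s['pixels'][220:370,240:340]).max())
```

```text
14
13
13
```

View pics/c7.png

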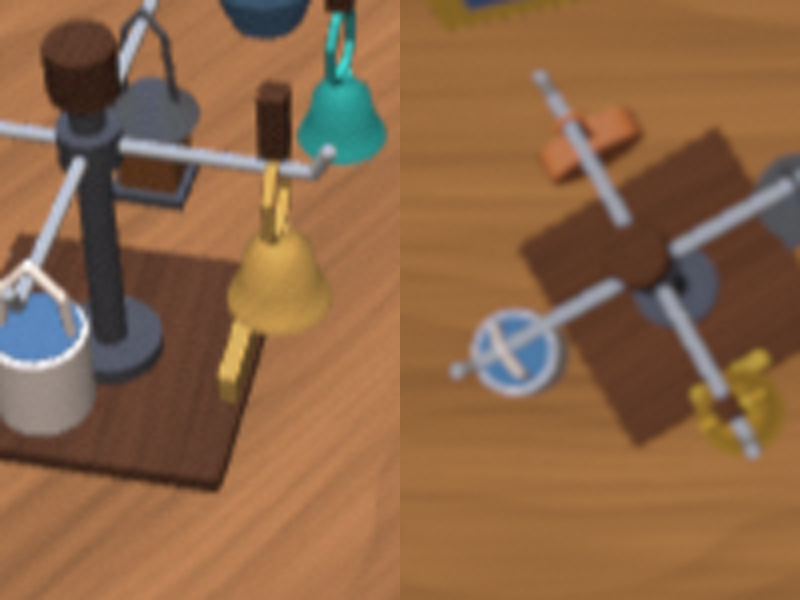

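The bell hangs still and upright at (275,290) in the side crop, on the front hook over the card holder; the frame-to-frame differences look like camera noise.

```bash
python3 -c "
from h import *
print(order.close_job())"
```

```text
the job is handed in; nothing more can be done
None
```

The stand's empty hook now faces the card-holder side, and the brass bell hangs upright and still on it with the gripper clear; I handed the job in at about 27 s and have no verdict back.

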